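Point out the open vial, its cap and its empty seat

TASK

Show a trainee what has to be tidied up, by pointing only: first point straight down at the vial that stands without a cap, then at the loose screw cap, and last at the empty seat in the clear vial block, each time with the fingertips close above its middle (at most 5 cm) and staying there for two seconds. Finish still pointing at the empty seat. Touch nothing at all, and keep well up in between so that you do not point at any of the capped vials.

Things in the scene. Friction and masses are not known exactly. Their poses are not given: they have to be found in the camera images.
- open_vial: glass reagent vial without a cap, 22 mm diameter, 45 mm tall with a slightly narrower neck, standing loose on the worktop; origin: centre of its underside, z up
- vial_mouth (a point): centre of the mouth of the open vial, 45 mm above its underside, z up: first thing to point at
- loose_cap: loose white ribbed screw cap, 20 mm diameter, 14 mm tall, lying flat on the worktop; origin: centre of its underside, z up
- cap_top (a point): centre of the top of the loose cap, 13 mm above its underside, z up: second thing to point at
- vial_block: clear teal plastic vial block, 60 x 98 x 26 mm (x, y, z), loose on the worktop at any yaw, with two round vial seats (the large rings; the six small rings are feet) 45 mm apart along its y axis; origin: centre of its underside, z up
- empty_seat (a point): centre of the mouth of the empty seat, level with the block's top, at [0, 22.5, 26] mm in the block's frame, z up: third thing to point at; the seat is round, about 26 mm wide and 19 mm deep
- seated_vial: capped vial with a grey cap, 22 mm diameter, 51 mm tall, standing in the other seat of the block, 45 mm from the empty one, its top about 32 mm above the block's top; origin: centre of its underside
- short_vial: capped vial with a white cap, 22 mm diameter, 45 mm tall, standing loose on the worktop; origin: centre of its underside
- tall_vial: capped vial with a white cap, 22 mm diameter, 59 mm tall, standing loose on the worktop; origin: centre of its underside
- dropper_near: dropper bottle with a yellow collar and upright bulb, 22 mm diameter, 77 mm tall, loose bystander; origin: centre of its underside
- dropper_far: dropper bottle with a blue collar and upright bulb, 22 mm diameter, 77 mm tall, loose bystander; origin: centre of its underside

How it is judged:
On the way, in this order (a step that is already met when the one before it is completed fails the run):
1. the fingertips dwell close above the open vial (horizontal distance between the grasp point and vial_mouth below 0.015 m and z of the grasp point in the frame of vial_mouth between 0.01 and 0.075 m), for 1.8 s.
2. the fingertips dwell close above the loose cap (horizontal distance between the grasp point and cap_top below 0.015 m and z of the grasp point in the frame of cap_top between 0.01 and 0.075 m), for 1.8 s.
3. the fingertips dwell close above the empty seat (horizontal distance between the grasp point and empty_seat below 0.015 m and z of the grasp point in the frame of empty_seat between 0.01 and 0.075 m), for 1.8 s.
At the end, for the whole second after the job is handed in: After dwelling 1.8 s each at the open vial, the cap and the empty seat in turn, the tool point (TCP) is still within 15 mm of the middle of the empty seat horizontally and 10 to 75 mm above it; vials, cap, block and droppers stand upright (0.1 rad), within 5 mm of their starts (all of step 3 and distance of each of open_vial, loose_cap, short_vial, tall_vial, vial_block, seated_vial, dropper_near, dropper_far from where it was at the start of the episode below 0.005 m and angle between each of open_vial, loose_cap, short_vial, tall_vial, vial_block, seated_vial, dropper_near, dropper_far's own z axis and vertical below 0.1 rad); the robot touches nothing.
It fails at once if the robot touches something (contact force between any of the fingers, the arm and anything else above 0.3 N).
It fails at once if a thing is moved or lifted by more than 5 mm (distance of any of open_vial, loose_cap, short_vial, tall_vial, vial_block, seated_vial, dropper_near, dropper_far from where it was at the start of the episode above 0.005 m).
It fails at once if a capped vial is pointed at (tool point within 15 mm of its axis and less than 60 mm above its top) ((horizontal distance between the grasp point and short_vial below 0.015 m and height (world z) of the grasp point below 0.105 m) or (horizontal distance between the grasp point and tall_vial below 0.015 m and height (world z) of the grasp point below 0.119 m) or (horizontal distance between the grasp point and seated_vial below 0.015 m and height (world z) of the grasp point below 0.118 m)).
It also fails if it takes over 61 s, if anything falls off the work surface, if the arm or the gripper's body presses on something with over 40 N, if the wrist force passes 120 N, or if a joint passes its speed limit or range.

ROBOT

A 7-joint arm with a two-finger parallel gripper is mounted at the origin on a cart in front of the work surface, level with it; the furniture and walls round the work are solid. World frame = base frame: x ahead of the robot, y to its left, z up, the work surface at z = 0. Lengths are in m, angles in rad, forces in N, time in s.
With the tool pointing down it reaches from about 0.4 to 0.85 m from the base axis. Payload 4.5 kg.
Tool frame: the origin (TCP) lies between the finger pads, 19 mm behind the fingertips; this is the grasp point; z points along the fingers, y is the line along which they close (so a half turn about z gives the same grasp; the last joint's range is limited). The gripper opens to 88 mm and grips with 3 to 60 N. Pads are 18 mm wide; open, the fingers measure 123 mm over their backs; the gripper's body (75 mm by 187 mm) begins 45 mm behind the grasp point.
Start: joints at [-1.15, 0.689, -0.195, 1.565, 0.157, 0.902, -0.215], TCP at [0.236, 0.579, 0.257] pointing down, gripper open.
Joint ranges: [-3.01, 3.01], [-0.46, 2.08], [-1.47, 1.51], [0.13, 2.56], [-1, 4.14], [0.04, 2.09], [-2.66, 2.66]. Speed limits (rad/s): [2.57, 2.57, 3.14, 3.14, 3.14, 3.14, 3.14].

INTERFACE

Orientations are given as a unit quaternion [x, y, z, w].
In Python, from plant import r gives the robot as it stands.
- The arm moves only by the tool drive_effector, called after ">>>" as a command line: name --argument value ..., lists and objects as JSON in quotes. Schema: {"type":"object","properties":{"ticks":{"type":"array","items":{"type":"array","items":{"type":"array","items":{"type":"number"},"minItems":7,"maxItems":7},"minItems":1,"maxItems":10},"minItems":1,"maxItems":1},"force":{"type":"number"},"only":{"type":"string"},"quiet":{"type":"boolean"},"lines":{"type":"string"}},"required":["ticks"],"additionalProperties":false}. ticks is a list that holds a single list of rows (three levels of brackets), with 1 to 10 rows, each of 7 numbers: the opening from 0.0 (shut) to 1.0 (fully open), then dx, dy, dz in normalised numbers (1 is 1 m), then a rotation vector rx, ry, rz in a scale on which 1.0 is 120 degrees; each row is the pose to reach, as a shift and turn from the pose commanded when the call began, along the tool's axes at that moment; what a row does not reach only later rows make up. A row lasts 1/10 s, in which the tool goes at most 0.05 m and 0.15 rad, less where a joint would pass 70% of its speed; a pose out of reach is approached as far as the arm can. The fingers move at their own pace and stop on an object; force is the grip in N (left out, the last holds). Time passes only in rows, so rows that do not move let the fingers close. The tool returns the time, the measured TCP pose, the force, the opening and the grip force at its end. only (a regular expression) keeps the lines of the reply that match it, lines (a string "A,B") keeps lines A to B, and quiet returns only ok. No shift or turn number may pass 1 either way. Input that does not fit is refused with a message, and nothing moves.
- r.get_state(): the state, without advancing time (a new reading comes with each control period).
- r.snapshot(name): name is "side" or "top" or "wrist"; returns the picture (480x640x3 uint8, red, green, blue); there is no depth.
- r.camera_params(name): a dict with "fx", "fy", "cx", "cy" (pixels), "rvec" (rotation vector, rad) and "tvec" (3), from world to camera coordinates, as OpenCV has them. Camera axes: x right, y down, z forward; pixel columns grow to the right and rows downward; lengths in m; the calibration is good to about 2 mm. The wrist camera is an equidistant fisheye: a pixel r from the principal point sees the ray r / f radians off the axis. A picture is of the moment at which its call begins: read the wrist's pose just before it. camera_params takes no time and is no camera call; for the wrist camera it gives the pose at the moment of the call.
- r.finish_job(): hands the job in; it is judged then, once.
The state is a dict: "clock": time; "q": joint angles; "qd": joint speeds; "joint_torque": joint torques, N m; "tool_pos": TCP position; "eef_rot": TCP orientation; "contact_force": force on the tool from outside, world axes, zero at the start; "moment": the same for the moment, N m; "opening": opening from 0.0 (shut) to 1.0 (fully open); "finger_force": force on a finger pad.
Only numpy, scipy, OpenCV 4.12 (cv2) and the standard library are available. Lean on these libraries where they do the work, as an engineer would, in place of code of your own. Each camera call takes 0.05 s, during which the arm holds its last target. There are 200 camera calls.

## Working session

There is one attempt and no reset: what is moved stays moved. The work goes in short steps, Python scripts to look and compute and a tool call to move; the robot and the scene stay as the last step left them, time stands still between calls to the robot, and variables do not carry over. Pictures are saved under pics/ and viewed, at most 10 in all, crops included, and the job is handed in when it is done.

```bash
mkdir -p pics; python3 - <<'E'
from plant import r
import cv2
s=r.get_state();print(s['clock'],s['tool_pos'],s['eef_rot'],s['opening'])
for n in('top','side'):
    cv2.imwrite(f'pics/{n}0.png',r.snapshot(n)[:,:,::-1]);print(n,r.camera_params(n))
E
```

```text
0.0 [0.23559037 0.57824242 0.25660216] [ 1.92147240e-01  9.81365661e-01 -9.32376554e-04 -9.40518643e-05] 1.0034202082784318
top {'fx': 550.4529646173727, 'fy': 550.4529646173727, 'cx': 312.98699029305914, 'cy': 235.39835478773182, 'rvec': array([ 2.11068541, -2.16955342,  0.13907432]), 'tvec': array([0.19307843, 0.52938067, 0.81825651])}
side {'fx': 578.4408708488378, 'fy': 578.4408708488378, 'cx': 318.4370428784503, 'cy': 238.13230178702258, 'rvec': array([ 2.12478433, -0.17392367,  0.06808756]), 'tvec': array([-0.4752927 ,  0.1926518 ,  0.75724112])}
```

View pics/top0.png

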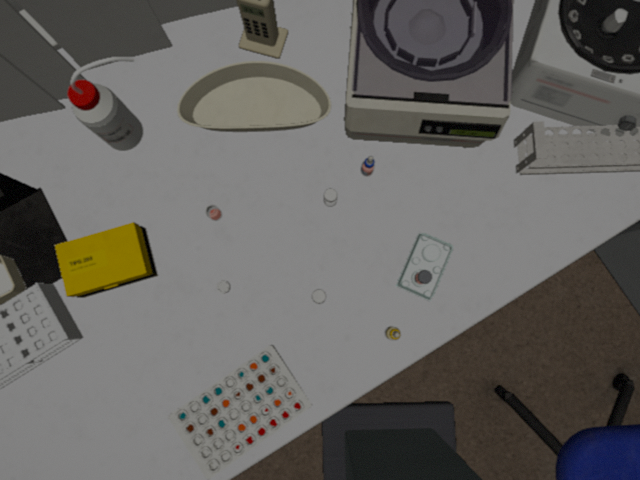

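View pics/side0.png

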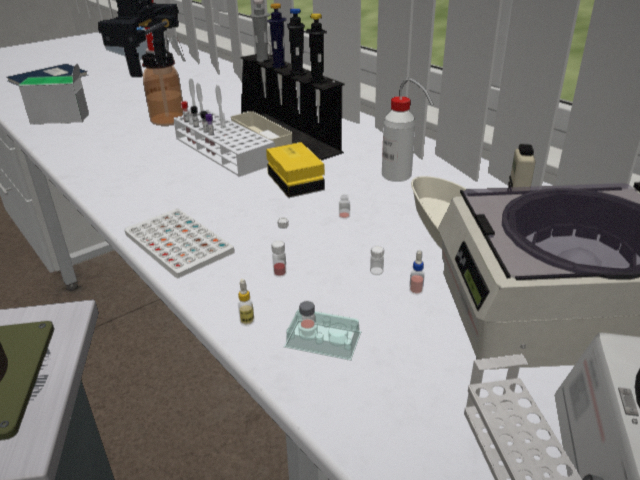

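The top view shows the open vial at about (214,212), the loose cap at (224,286), the empty seat at (431,253), the seated vial at (424,277), and the capped vials at (331,197) and (319,296). The side view shows the same items: open vial (344,207), cap (283,223), and block (323,335) with its empty seat on the right. Next I'll enlarge both views.

```bash
cat > h.py <<'E'
import numpy as np, cv2
from plant import r
def cam(n):
    p=r.camera_params(n);R=cv2.Rodrigues(p['rvec'])[0]
    return p,R,np.array(p['tvec'])
def ray(n,u,v):
    p,R,t=cam(n);d=R.T@np.array([(u-p['cx'])/p['fx'],(v-p['cy'])/p['fy'],1]);return -R.T@t,d
def onz(n,u,v,z):
    c,d=ray(n,u,v);return c+d*(z-c[2])/d[2]
def proj(n,X):
    p,R,t=cam(n);x=R@np.array(X)+t;return np.round([p['fx']*x[0]/x[2]+p['cx'],p['fy']*x[1]/x[2]+p['cy']],1)
E
python3 - <<'E'
from h import *
a=cv2.imread('pics/top0.png');b=cv2.imread('pics/side0.png')
A=[cv2.resize(a[y:y+60,x:x+80],None,fx=5,fy=5,interpolation=cv2.INTER_CUBIC) for x,y in((180,180),(190,255),(390,225))]
B=cv2.resize(b[180:240,270:350],None,fx=5,fy=5,interpolation=cv2.INTER_CUBIC)
cv2.imwrite('pics/c1.png',np.vstack([np.hstack(A[:2]),np.hstack([A[2],B])]))
print('cams',[ray(n,0,0)[0] for n in('top','side')], 'tcp px',proj('top',[.2356,.578,.2566]),proj('side',[.2356,.578,.2566]))
for k,u,v,z in(('open',214,211,.045),('cap',224,286,.013),('seat',431,253,.026),('seatedtop',424.5,277,.058),('short',331,194,.045),('tall',319,296,.059),('dropN',393,333,.05),('dropF',369,163,.06)):
    X=onz('top',u,v,z);print(k,X.round(4),'side px',proj('side',X))
E
```

```text
cams [array([0.41144339, 0.16814871, 0.8885422 ]), array([ 0.39933508, -0.60651084,  0.55597489])] tcp px [-46.3 486.5] [147.4  59.6]
open [0.5767 0.3321 0.045 ] side px [341.7 197.8]
cap [0.4611 0.3224 0.013 ] side px [281.5 221. ]
seat [ 0.5032 -0.006   0.026 ] side px [334.7 328.5]
seatedtop [0.4638 0.0123 0.058 ] side px [303.9 305.3]
short [0.5983 0.1485 0.045 ] side px [376.1 249.7]
tall [0.4397 0.1716 0.059 ] side px [275.8 244.5]
dropN [0.3819 0.0624 0.05  ] side px [242.8 294.3]
dropF [0.6422 0.0885 0.06  ] side px [414.1 259.9]
```

View pics/c1.png

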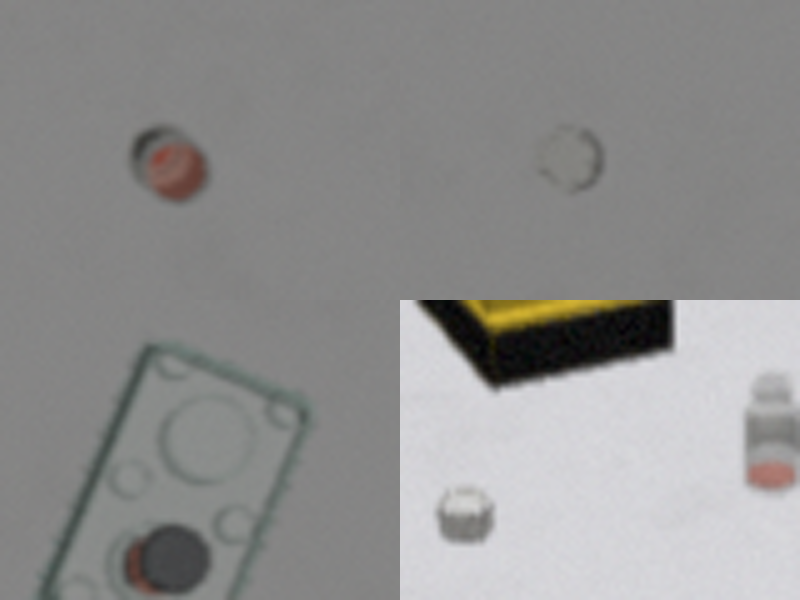

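The crops show the open mouth at top (211,210) and side (344.4,195.6). The cap top is at top (223.4,286.3) and side (283,220). The seat ring is at top (431.3,253), with the grey cap at (424.6,276.8). Next I'll triangulate and check the seat spacing.

```bash
python3 - <<'E'
from h import *
def tri(a,b):
    c1,d1=ray('top',*a);c2,d2=ray('side',*b);s=np.linalg.lstsq(np.c_[d1,-d2],c2-c1,rcond=None)[0]
    p,q=c1+s[0]*d1,c2+s[1]*d2;return ((p+q)/2).round(4),np.linalg.norm(p-q).round(4)
print('mouth',tri((211,210),(344.4,195.6)),onz('top',211,210,.045)); print('vial base',tri((215.2,213.8),(344.2,216)),onz('top',215.2,213.8,.002))
print('cap',tri((223.4,286.3),(282.8,220)),onz('top',223.4,286.3,.013))
se=onz('top',431.3,253,.026);sv=onz('top',424.6,276.8,.058)
print('seat',se,'seated',sv,np.linalg.norm((se-sv)[:2]), 'px side',proj('side',se))
# block corners (top view, 5x crop) : mask of outline
a=cv2.imread('pics/top0.png').astype(int)[225:310,390:465]
m=((a[:,:,0]-a[:,:,2])>3).astype(np.uint8)
m=cv2.morphologyEx(m,cv2.MORPH_OPEN,np.ones((2,2),np.uint8))
n,l,st,ce=cv2.connectedComponentsWithStats(m);i=1+st[1:,4].argmax()
y,x=np.where(l==i);q=cv2.minAreaRect(np.c_[x,y].astype(np.float32));print(st[i],q)
P=cv2.boxPoints(q)+[390,225];print(P.round(1));W=np.array([onz('top',*p,.02) for p in P])
print(W.round(4),np.linalg.norm(W-np.roll(W,1,0),axis=1),W.mean(0))
s=r.get_state();from scipy.spatial.transform import Rotation as Ro
R=Ro.from_quat(s['eef_rot']).as_matrix();print(R.round(3))
E
```

```text
mouth (array([0.5804, 0.3363, 0.0465]), np.float64(0.0045)) [0.57839371 0.33675311 0.045     ]
vial base (array([0.5817, 0.3385, 0.0014]), np.float64(0.0024)) [0.58035294 0.33843328 0.002     ]
cap (array([0.4622, 0.3231, 0.0144]), np.float64(0.0032)) [0.46067224 0.32334916 0.013     ]
seat [ 0.50321063 -0.00644079  0.026     ] seated [0.46414443 0.01212329 0.058     ] 0.04325266544282599 px side [334.7 328.8]
[  7  52  38  23 136] ((25.87591552734375, 63.90876388549805), (37.9992790222168, 10.692960739135742), 25.016895294189453)
[[396.4 285.7]
 [400.9 276. ]
 [435.4 292.1]
 [430.8 301.8]]
[[ 0.4538  0.0499  0.02  ]
 [ 0.4688  0.0421  0.02  ]
 [ 0.4422 -0.0105  0.02  ]
 [ 0.4273 -0.0026  0.02  ]] [0.05873757 0.01691763 0.05887557 0.01683327] [0.44802036 0.01972545 0.02      ]
[[-0.926  0.377 -0.   ]
 [ 0.377  0.926 -0.002]
 [-0.    -0.002 -1.   ]]
```

All checks agree: the mouth is about 46 mm high, the cap top about 14 mm, and the seat spacing about 43 mm (nominal 45). The targets are mouth (0.580, 0.3375), cap (0.462, 0.323) and seat (0.504, -0.007). I'll start by shutting the fingers and swinging inward, away from the pipette rack.

>>> drive_effector --ticks '[[[0,-0.03,-0.03,0,0,0,0],[0,-0.06,-0.07,0,0,0,0],[0,-0.09,-0.1,0,0,0,0],[0,-0.12,-0.14,0,0,0,0],[0,-0.135,-0.16,0,0,0,0],[0,-0.135,-0.16,0,0,0,0],[0,-0.135,-0.16,0,0,0,0],[0,-0.135,-0.16,0,0,0,0]]]'

```text
clock: 0.9
tool_pos: [0.2999, 0.3814, 0.2575]
eef_rot: [0.191, 0.982, 0.001, -0.0]
contact_force: [-0.5, 0.2, -0.1]
opening: 0.295
finger_force: 0.0
```

```bash
cat > go.py <<'E'
import sys;from h import *;from scipy.spatial.transform import Rotation as Ro
s=r.get_state();R=Ro.from_quat(s['eef_rot']);d=R.inv().apply(np.array(eval(sys.argv[1]))-s['tool_pos'])
print(s['clock'],s['tool_pos'].round(4),s['opening'],'tool delta',d.round(4),'tilt',R.as_matrix()[:,2].round(3))
E
python3 go.py '[.58,.3375,.2]'
```

```text
0.9 [0.2999 0.3814 0.2575] 0.29500867509726286 tool delta [-0.2761  0.0644  0.0574] tilt [-0.     0.002 -1.   ]
```

>>> drive_effector --ticks '[[[0,-0.04,0.01,0,0,0,0],[0,-0.08,0.02,0,0,0,0],[0,-0.12,0.03,0,0,0,0],[0,-0.16,0.04,0,0,0,0],[0,-0.2,0.05,0.02,0,0,0],[0,-0.24,0.06,0.04,0,0,0],[0,-0.276,0.064,0.057,0,0,0],[0,-0.276,0.064,0.057,0,0,0],[0,-0.276,0.064,0.057,0,0,0]]]'

```text
clock: 1.8
tool_pos: [0.5799, 0.3359, 0.1992]
eef_rot: [0.192, 0.981, 0.0, -0.001]
contact_force: [-0.9, -0.0, 0.5]
opening: 0.005
finger_force: 0.0
```

```bash
python3 go.py '[.58,.3375,.105]'
python3 -c "
from h import *
for n in('top','side'): cv2.imwrite(f'pics/{n}1.png',r.snapshot(n)[:,:,::-1])
a=cv2.imread('pics/top1.png')[150:350,100:366];b=cv2.imread('pics/side1.png')[60:260,230:496]
cv2.imwrite('pics/c2.png',np.hstack([cv2.resize(i,(400,300)) for i in(a,b)]))"
```

```text
1.8 [0.5799 0.3359 0.1992] 0.005243174341880428 tool delta [0.0003 0.0015 0.0942] tilt [-0.002  0.    -1.   ]
```

View pics/c2.png

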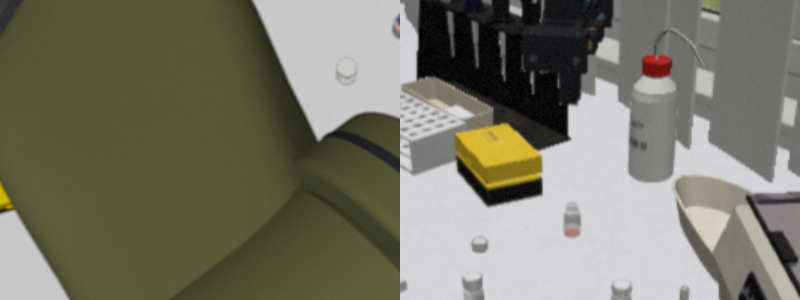

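The side view shows the shut fingers at about (572,90), directly above the open vial at (572,205) in the crop, with clear space all round. I'll descend and dwell there.

>>> drive_effector --ticks '[[[0,0,0.0015,0.02,0,0,0],[0,0,0.0015,0.04,0,0,0],[0,0,0.0015,0.06,0,0,0],[0,0,0.0015,0.08,0,0,0],[0,0,0.0015,0.094,0,0,0],[0,0,0.0015,0.094,0,0,0],[0,0,0.0015,0.094,0,0,0],[0,0,0.0015,0.094,0,0,0]]]'

```text
clock: 2.7
tool_pos: [0.5813, 0.3371, 0.1078]
eef_rot: [0.192, 0.981, 0.001, 0.001]
contact_force: [0.4, 0.2, -0.2]
opening: 0.001
finger_force: 0.0
```

>>> drive_effector --ticks '[[[0,0,0,0,0,0,0],[0,0,0,0,0,0,0],[0,0,0,0,0,0,0],[0,0,0,0,0,0,0],[0,0,0,0,0,0,0],[0,0,0,0,0,0,0],[0,0,0,0,0,0,0],[0,0,0,0,0,0,0],[0,0,0,0,0,0,0],[0,0,0,0,0,0,0]]]'

```text
clock: 3.7
tool_pos: [0.5807, 0.3364, 0.1065]
eef_rot: [0.192, 0.981, 0.0, 0.0]
contact_force: [-0.7, -0.2, -1.4]
opening: 0.003
finger_force: 0.0
```

>>> drive_effector --ticks '[[[0,0,0,0,0,0,0],[0,0,0,0,0,0,0],[0,0,0,0,0,0,0],[0,0,0,0,0,0,0],[0,0,0,0,0,0,0],[0,0,0,0,0,0,0],[0,0,0,0,0,0,0],[0,0,0,0,0,0,0],[0,0,0,0,0,0,0],[0,0,0,0,0,0,0]]]'

```text
clock: 4.7
tool_pos: [0.5807, 0.3363, 0.1064]
eef_rot: [0.192, 0.981, 0.0, 0.0]
contact_force: [0.0, 0.4, 0.6]
opening: 0.003
finger_force: 0.0
```

>>> drive_effector --ticks '[[[0,0,0,0,0,0,0],[0,0,0,0,0,0,0],[0,0,0,0,0,0,0]]]'

```text
clock: 5.0
tool_pos: [0.5808, 0.3363, 0.1064]
eef_rot: [0.192, 0.981, 0.0, -0.0]
contact_force: [0.3, 0.1, -0.5]
opening: 0.003
finger_force: 0.0
```

```bash
python3 go.py '[.462,.323,.2]'
python3 -c "
from h import *
cv2.imwrite('pics/s2.png',cv2.resize(r.snapshot('side')[110:240,250:423,::-1],None,fx=3,fy=3))"
```

```text
5.0 [0.5808 0.3363 0.1064] 0.003222747356576116 tool delta [ 0.105  -0.0571 -0.0936] tilt [ 0.  0. -1.]
```

View pics/s2.png

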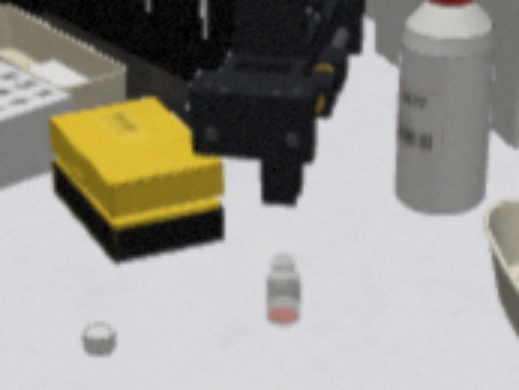

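The fingertips at crop (281,200) are centred above the vial mouth at (284,262), about 4 cm up. Next I'll rise and go to the cap, aiming for TCP z 0.07.

>>> drive_effector --ticks '[[[0,0,0,-0.04,0,0,0],[0,0,0,-0.08,0,0,0],[0,0.03,-0.02,-0.094,0,0,0],[0,0.06,-0.03,-0.094,0,0,0],[0,0.09,-0.05,-0.094,0,0,0],[0,0.105,-0.057,-0.094,0,0,0],[0,0.105,-0.057,-0.094,0,0,0],[0,0.105,-0.057,-0.094,0,0,0],[0,0.105,-0.057,-0.094,0,0,0]]]'

```text
clock: 5.95
tool_pos: [0.4637, 0.3232, 0.2005]
eef_rot: [0.193, 0.981, 0.0, 0.001]
contact_force: [-0.2, 0.8, -0.7]
opening: 0.005
finger_force: 0.0
```

```bash
python3 go.py '[.462,.323,.07]'
```

```text
5.95 [0.4637 0.3232 0.2005] 0.005347761725323874 tool delta [ 0.0017 -0.001   0.1305] tilt [ 0.002  0.001 -1.   ]
```

>>> drive_effector --ticks '[[[0,0.001,0,0.03,0,0,0],[0,0.001,0,0.06,0,0,0],[0,0.001,0,0.09,0,0,0],[0,0.001,0,0.11,0,0,0],[0,0.001,0,0.13,0,0,0],[0,0.001,0,0.13,0,0,0],[0,0.001,0,0.13,0,0,0],[0,0.001,0,0.13,0,0,0]]]'

```text
clock: 6.75
tool_pos: [0.4621, 0.3239, 0.0713]
eef_rot: [0.192, 0.981, 0.001, 0.001]
contact_force: [0.4, 0.5, -0.3]
opening: 0.008
finger_force: 0.0
```

>>> drive_effector --ticks '[[[0,0,0,0,0,0,0],[0,0,0,0,0,0,0],[0,0,0,0,0,0,0],[0,0,0,0,0,0,0],[0,0,0,0,0,0,0],[0,0,0,0,0,0,0],[0,0,0,0,0,0,0],[0,0,0,0,0,0,0],[0,0,0,0,0,0,0],[0,0,0,0,0,0,0]]]'

```text
clock: 7.75
tool_pos: [0.4611, 0.3235, 0.0704]
eef_rot: [0.192, 0.981, 0.0, -0.0]
contact_force: [0.3, 1.2, -0.1]
opening: 0.002
finger_force: 0.0
```

>>> drive_effector --ticks '[[[0,0,0,0,0,0,0],[0,0,0,0,0,0,0],[0,0,0,0,0,0,0],[0,0,0,0,0,0,0],[0,0,0,0,0,0,0],[0,0,0,0,0,0,0],[0,0,0,0,0,0,0],[0,0,0,0,0,0,0],[0,0,0,0,0,0,0],[0,0,0,0,0,0,0]]]'

```text
clock: 8.75
tool_pos: [0.4611, 0.3235, 0.0704]
eef_rot: [0.192, 0.981, 0.0, 0.0]
contact_force: [0.2, -1.0, -0.4]
opening: 0.004
finger_force: 0.0
```

>>> drive_effector --ticks '[[[0,0,0,0,0,0,0],[0,0,0,0,0,0,0],[0,0,0,0,0,0,0]]]'

```text
clock: 9.05
tool_pos: [0.4611, 0.3235, 0.0704]
eef_rot: [0.192, 0.981, 0.0, 0.0]
contact_force: [-0.2, 0.3, 0.4]
opening: 0.003
finger_force: 0.0
```

```bash
python3 go.py '[.504,-.007,.22]'
python3 -c "
from h import *
cv2.imwrite('pics/s3.png',cv2.resize(r.snapshot('side')[110:240,200:373,::-1],None,fx=3,fy=3))"
```

```text
9.05 [0.4611 0.3235 0.0704] 0.003205549057709469 tool delta [-0.1644 -0.2899 -0.1496] tilt [ 0.  0. -1.]
```

View pics/s3.png

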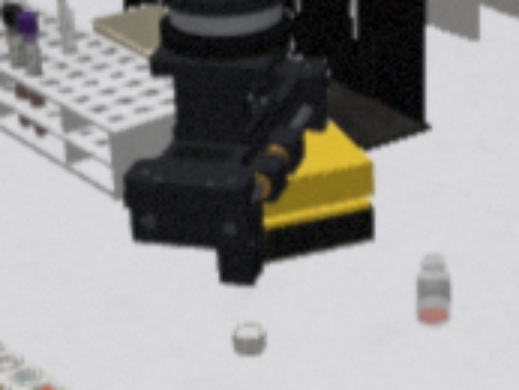

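The fingertips at crop (240,280) sit over the cap at (249,330), which is within a few millimetres. Next I'll rise to 0.22 and go across to the seat.

>>> drive_effector --ticks '[[[0,0,0,-0.04,0,0,0],[0,0,0,-0.08,0,0,0],[0,0,0,-0.12,0,0,0],[0,0,0,-0.15,0,0,0],[0,0,0,-0.15,0,0,0],[0,-0.02,-0.035,-0.15,0,0,0],[0,-0.04,-0.07,-0.15,0,0,0],[0,-0.06,-0.105,-0.15,0,0,0],[0,-0.08,-0.14,-0.15,0,0,0],[0,-0.08,-0.14,-0.15,0,0,0]]]'

```text
clock: 10.1
tool_pos: [0.4824, 0.1559, 0.2192]
eef_rot: [0.197, 0.98, -0.003, -0.001]
contact_force: [-0.3, 0.6, -0.8]
opening: 0.004
finger_force: 0.0
```

```bash
python3 go.py '[.504,-.007,.22]'
```

```text
10.1 [0.4824 0.1559 0.2192] 0.003554678547953549 tool delta [-8.280e-02 -1.419e-01  1.000e-04] tilt [-0.003 -0.006 -1.   ]
```

>>> drive_effector --ticks '[[[0,-0.02,-0.035,0,0,0,0],[0,-0.04,-0.07,0,0,0,0],[0,-0.06,-0.105,0,0,0,0],[0,-0.083,-0.142,0,0,0,0],[0,-0.083,-0.142,0,0,0,0],[0,-0.083,-0.142,0,0,0,0],[0,-0.083,-0.142,0,0,0,0],[0,-0.083,-0.142,0,0,0,0]]]'

```text
clock: 10.9
tool_pos: [0.5055, 0.003, 0.2202]
eef_rot: [0.191, 0.982, 0.001, -0.0]
contact_force: [0.6, 0.6, -1.3]
opening: 0.004
finger_force: 0.0
```

```bash
python3 go.py '[.504,-.007,.09]'
python3 -c "
from h import *
cv2.imwrite('pics/s4.png',cv2.resize(r.snapshot('side')[170:370,200:466,::-1],None,fx=3,fy=3))"
```

```text
10.9 [0.5055 0.003  0.2202] 0.004491841994695576 tool delta [-0.0025 -0.0099  0.1302] tilt [-0.     0.001 -1.   ]
```

View pics/s4.png

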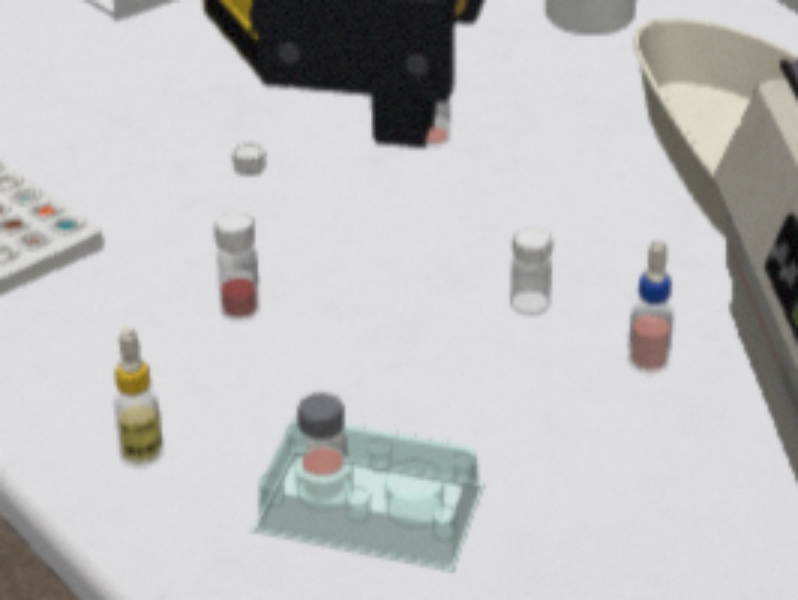

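The block is clear of obstacles. The seat's bottom ring is at crop (413,500) and its mouth at about (418,468), with the grey cap top at (321,408). I'll cross-check the seat position with the side view.

>>> drive_effector --ticks '[[[0,0,0,0,0,0,0],[0,0,0,0,0,0,0]]]' --quiet true

```text
ok
```

```bash
python3 go.py '[.504,-.007,.09]'; python3 - <<'E'
from h import *
f=lambda x,y:(200+x/3-.3,170+y/3-.3)
print('bottom',onz('side',*f(413,500),.007),'mouth',onz('side',*f(418,468),.026),'cap',onz('side',*f(321,408),.058))
print('top view as bottom ring',onz('top',431.3,253,.007))
E
```

```text
11.15 [0.5056 0.0016 0.2204] 0.005332011398898792 tool delta [-0.0017 -0.0086  0.1304] tilt [-0.  0. -1.]
bottom [ 0.50777347 -0.00137125  0.007     ] mouth [ 0.51021484 -0.00116551  0.026     ] cap [0.46754905 0.01072646 0.058     ]
top view as bottom ring [ 0.50523207 -0.01028663  0.007     ]
```

The side view gives the seat as about (0.508, -0.001) and the top view (0.503, -0.006), so they agree within a few millimetres. I'll aim between them at (0.506, -0.005), with the TCP at z 0.09 (tips 13 mm above the seated vial's cap).

>>> drive_effector --ticks '[[[0,-0.003,-0.006,0.03,0,0,0],[0,-0.003,-0.006,0.06,0,0,0],[0,-0.003,-0.006,0.09,0,0,0],[0,-0.003,-0.006,0.11,0,0,0],[0,-0.003,-0.006,0.13,0,0,0],[0,-0.003,-0.006,0.13,0,0,0],[0,-0.003,-0.006,0.13,0,0,0],[0,-0.003,-0.006,0.13,0,0,0]]]'

```text
clock: 11.95
tool_pos: [0.5068, -0.0057, 0.0914]
eef_rot: [0.192, 0.981, 0.0, 0.001]
contact_force: [-0.2, -0.6, 0.2]
opening: 0.002
finger_force: 0.0
```

>>> drive_effector --ticks '[[[0,0,0,0,0,0,0],[0,0,0,0,0,0,0],[0,0,0,0,0,0,0],[0,0,0,0,0,0,0],[0,0,0,0,0,0,0],[0,0,0,0,0,0,0],[0,0,0,0,0,0,0],[0,0,0,0,0,0,0],[0,0,0,0,0,0,0],[0,0,0,0,0,0,0]]]'

```text
clock: 12.95
tool_pos: [0.5062, -0.0058, 0.0904]
eef_rot: [0.192, 0.981, 0.0, -0.0]
contact_force: [0.2, -0.4, -0.1]
opening: 0.002
finger_force: 0.0
```

>>> drive_effector --ticks '[[[0,0,0,0,0,0,0],[0,0,0,0,0,0,0],[0,0,0,0,0,0,0],[0,0,0,0,0,0,0],[0,0,0,0,0,0,0],[0,0,0,0,0,0,0],[0,0,0,0,0,0,0],[0,0,0,0,0,0,0],[0,0,0,0,0,0,0],[0,0,0,0,0,0,0]]]'

```text
clock: 13.95
tool_pos: [0.5062, -0.0058, 0.0904]
eef_rot: [0.192, 0.981, 0.0, -0.0]
contact_force: [0.1, 0.6, -0.5]
opening: 0.003
finger_force: 0.0
```

>>> drive_effector --ticks '[[[0,0,0,0,0,0,0],[0,0,0,0,0,0,0],[0,0,0,0,0,0,0],[0,0,0,0,0,0,0]]]'

```text
clock: 14.35
tool_pos: [0.5062, -0.0058, 0.0904]
eef_rot: [0.192, 0.981, 0.0, 0.0]
contact_force: [-1.4, -0.9, 0.9]
opening: 0.003
finger_force: 0.0
```

```bash
python3 -c "
from h import *
cv2.imwrite('pics/s5.png',cv2.resize(r.snapshot('side')[240:370,250:423,::-1],None,fx=3,fy=3))"
```

```text
(no output)
```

View pics/s5.png

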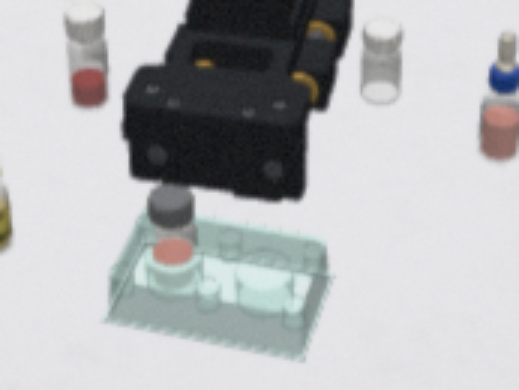

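The fingertips at crop (270,195) are over the empty seat at (265,255), and clear of the grey-capped vial at (170,205). I'm handing in.

```bash
python3 -c "
from plant import r
print(r.finish_job())"
```

```text
the job is handed in; nothing more can be done
None
```

I pointed at the open vial, the loose cap and the empty seat in turn, holding more than two seconds at each and seeing no sign of contact, and handed the job in still pointing at the seat; no verdict was returned.

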